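Unstack the lids and cover the prepared vegetables

ROBOT

A 6-joint arm with a two-finger parallel gripper is mounted at the origin on the work surface. World frame = base frame: x ahead of the robot, y to its left, z up, the work surface at z = 0. Lengths are in m, angles in rad, forces in N, time in s.
With the tool pointing down it reaches from about 0.425 to 0.95 m from the base axis. Payload 3.5 kg.
Tool frame: the origin (TCP) lies at the very end of the fingers, on their centre line; the grasp point (between the pads) lies 19 mm behind it; z points along the fingers, y is the direction in which the jaws open and shut (so a half turn about z gives the same grasp; the last joint's range is limited). The gripper opens to 85 mm and grips with 20 to 120 N. Pads are 22 mm wide; open, the fingers measure 114 mm over their backs; the gripper's body (76 mm by 85 mm) begins 54 mm behind the grasp point. The pads swing forward as they close: fully open they stand 13 mm farther back than shut.
Start: joints at [-1.476, 0.286, 1.577, -0, 1.279, -0.15], TCP at [0.164, -0.655, 0.231] pointing down, gripper open.
Joint ranges: [-2.77, 2.77], [-0.9, 2.22], [0.21, 2.48], [-1.53, 4.67], [0.24, 2.81], [-2.84, 2.84]. Speed limits (rad/s): [2.79, 2.79, 3.14, 3.14, 3.14, 3.14].

INTERFACE

Orientations are given as a unit quaternion [x, y, z, w].
In Python, from plant import ctrl, eyes, ticket gives the robot as it stands.
- The arm moves only by the tool send_rows, never from a script. Its arguments are lists of equal length, an entry for each row: "translation": the shift along the tool's x, y, z in units of 30 mm (1.0 is 30 mm), a list of three; "rotation": the turn, a rotation vector about the tool's x, y, z in units of 5 degrees (1.0 is 5 degrees), a list of three; "grip": the finger opening in mm, from 0 to 85.4. A call has 1 to 5 rows; each row shifts and turns the commanded pose from where the row before left it, along the tool's axes as they then stand; what a row does not reach is not made up. A row lasts 1/8 s, in which the tool goes at most 62.5 mm and 10.7 degrees, less where a joint would pass 70% of its speed; a pose out of reach is approached as far as the arm can. A call is refused whole if a number of a shift passes 1 or a number of a turn 1, either way. A call with a gripper value outside its range is refused whole. The fingers move at their own pace and stop on an object; "squeeze" is the grip in N (left out, the last holds). Time passes only in rows, so rows that do not move let the fingers close. It gives the time, the measured TCP pose, the force and the opening at its end, in the units of the state.
- ctrl.get_state(): the state, without advancing time (a new reading comes with each control period).
- eyes.read_camera(name): name is "scene" or "top" or "wrist"; returns a dict with "image" (400x640x3 uint8, blue, green, red), "mtx" (3x3 intrinsics, pixels), "xyz" and "orientation" of the camera in the world; the wrist camera has in their place "hand_eye" (4x4, takes a point from camera to tool coordinates, whose origin is the TCP and whose axes are the flange's). Camera axes: x right, y down, z forward; pixel columns grow to the right and rows downward; lengths in m; the calibration is good to about 2 mm. A picture is of the moment at which its call begins: read the wrist's pose just before it. There is no depth.
- ticket.sign_off(): hands the job in, once; it reports no verdict.
The state is a dict: "time": time; "qpos": joint angles; "dq": joint speeds; "joint_efforts": joint torques, N m; "eef_pos": TCP position; "tcp_rot": TCP orientation; "contact_force": force on the tool from outside, world axes, zero at the start; "wrist_torque": the same for the moment, N m; "opening": opening from 0.0 (shut) to 1.0 (fully open).
Only numpy, scipy, OpenCV 4.12 (cv2) and the standard library are available. Lean on these libraries where they do the work, as an engineer would, in place of code of your own. Each camera call takes 0.05 s, during which the arm holds its last target. There are 200 camera calls.

TASK

The vegetables in the three glass bowls are ready, so cover them: unstack the three lids from the low shelf, lifting each one up over the shelf's rail, and seat each lid level on the rim of the bowl it fits (small white on the onions, medium red on the tomatoes, large green on the green pepper). Set the lids down rather than letting them fall, leave the bowls standing where they are, and do not disturb the knife, onion and pepper on the chopping board.

Things in the scene. Friction and masses are not known exactly. Their poses are not given: they have to be found in the camera images.
- lid_small: Small white lid, fits bowl_small: upside-down cup, flange, black knob. Origin: on its axis at the open lower edge; z up; round. Above the origin: lip 0-8 mm (dia. 64), flange 8-12 (dia. 106), flat top at 32, knob 32-56 (dia. 22), hollow to 28. About 60 g. Top of the stack: stands on the medium lid's flat top, over its knob: lift 30 mm before moving sideways.
- lid_medium: Medium red lid, fits bowl_medium: upside-down cup, flange, black knob. Origin: on its axis at the open lower edge; z up; round. Above the origin: lip 0-8 mm (dia. 84), flange 8-12 (dia. 126), flat top at 32, knob 32-56 (dia. 22), hollow to 28. About 80 g. Middle of the stack: stands on the large lid's flat top, over its knob: lift 30 mm before moving sideways.
- lid_large: Large green lid, fits bowl_large: upside-down cup, flange, black knob. Origin: on its axis at the open lower edge; z up; round. Above the origin: lip 0-8 mm (dia. 104), flange 8-12 (dia. 146), flat top at 32, knob 32-56 (dia. 22), hollow to 28. About 110 g. Bottom of the stack: stands on the shelf board.
- bowl_small: Small round glass bowl holding peeled pearl onions, loose on the counter. Origin: centre of its underside, z up. Rim 45 mm above the origin, 80 mm inner and 90 mm outer diameter. Covered: lid_small's flange lies on the rim, its lip inside (8 mm play each side), the lid's origin 37 mm above the bowl's.
- bowl_medium: Medium round glass bowl holding cherry tomatoes, loose on the counter. Origin: centre of its underside, z up. Rim 55 mm above the origin, 100 mm inner and 110 mm outer diameter. Covered: lid_medium's flange lies on the rim, its lip inside (8 mm play each side), the lid's origin 47 mm above the bowl's.
- bowl_large: Large round glass bowl holding cut green pepper, loose on the counter. Origin: centre of its underside, z up. Rim 65 mm above the origin, 120 mm inner and 130 mm outer diameter. Covered: lid_large's flange lies on the rim, its lip inside (8 mm play each side), the lid's origin 57 mm above the bowl's.
- shelf: Low square counter shelf, fixed: white board 180 x 180 mm, its top 50 mm above the origin (centre of the underside, on the counter), with a dark wire retaining rail round all sides, 83 mm out from the centre, its top 31 mm above the board. The lids stand stacked near its middle.
- knife: Bystander: kitchen knife, 290 mm long, 45 mm wide, lying flat on the chopping board (board 180 x 340 mm, 18 mm thick) near the robot; origin at the middle of its underside.
- onion: Bystander: whole brown onion, 72 mm diameter, 75 mm high, standing on the chopping board; origin under its centre.
- pepper: Bystander: whole green bell pepper, 75 mm wide, 100 mm high, standing on the chopping board; origin under its centre.

How it is judged:
At the end, for the whole second after the job is handed in: Each lid lies level on the rim of its own bowl (centres within 12 mm, lid at its seated height within 3 mm, tilted less than 0.06 rad to the bowl), lids and bowls upright and at rest, each bowl within 40 mm of where it stood, and knife, onion and pepper within 30 mm of where they were (horizontal distance between lid_small and bowl_small below 0.012 m and z of lid_small in the frame of bowl_small between 0.034 and 0.04 m and angle between the z axis of lid_small and the z axis of bowl_small, either way round below 0.06 rad and angle between each of bowl_small, bowl_medium, bowl_large's own z axis and vertical below 0.06 rad and angle between each of lid_small, lid_medium, lid_large's own z axis and vertical below 0.1 rad and linear speed of each of lid_small, bowl_small, lid_medium, bowl_medium, lid_large, bowl_large below 0.02 m/s and distance of each of bowl_small, bowl_medium, bowl_large from where it was at the start of the episode below 0.04 m and horizontal distance between lid_medium and bowl_medium below 0.012 m and z of lid_medium in the frame of bowl_medium between 0.044 and 0.05 m and angle between the z axis of lid_medium and the z axis of bowl_medium, either way round below 0.06 rad and horizontal distance between lid_large and bowl_large below 0.012 m and z of lid_large in the frame of bowl_large between 0.054 and 0.06 m and angle between the z axis of lid_large and the z axis of bowl_large, either way round below 0.06 rad and distance of each of knife, onion, pepper from where it was at the start of the episode below 0.03 m); the robot touches nothing.
It fails at once if a lid is let fall from more than about 20 mm ((contact force between lid_small and the fingers below 0.02 N and linear speed of lid_small above 0.65 m/s) or (contact force between lid_medium and the fingers below 0.02 N and linear speed of lid_medium above 0.65 m/s) or (contact force between lid_large and the fingers below 0.02 N and linear speed of lid_large above 0.65 m/s)).
It fails at once if a bowl is pushed more than 40 mm or tipped (distance of any of bowl_small, bowl_medium, bowl_large from where it was at the start of the episode above 0.04 m or angle between any of bowl_small, bowl_medium, bowl_large's own z axis and vertical above 0.35 rad).
It fails at once if the knife, onion or pepper is shifted more than 30 mm (distance of any of knife, onion, pepper from where it was at the start of the episode above 0.03 m).
It also fails if it takes over 106 s, if anything falls off the work surface, if the arm or the gripper's body presses on something with over 40 N, if the wrist force passes 120 N, or if a joint passes its speed limit or range.

## Working session

There is one attempt and no reset: what is moved stays moved. The work goes in short steps, Python scripts to look and compute and a tool call to move; the robot and the scene stay as the last step left them, time stands still between calls to the robot, and variables do not carry over. Pictures are saved under pics/ and viewed, about 12 in all and at most 16, crops included, and the job is handed in when it is done.

Besides the shell and the picture viewer there is one more tool, called after "Request:" by a JSON object that holds its "op" and its "data". send_rows: Moves the arm, as the interface text tells. Its arguments: {"type":"object","properties":{"translation":{"type":"array"},"rotation":{"type":"array"},"grip":{"type":"array"},"squeeze":{"type":"number"}},"required":["translation","rotation","grip"]}

```bash
ls; mkdir -p pics; python3 - <<'E'
from plant import ctrl, eyes, ticket
import cv2, numpy as np
s=ctrl.get_state(); print({k:np.round(v,3).tolist() for k,v in s.items()})
for n in ("scene","top"):
    c=eyes.read_camera(n); cv2.imwrite(f"pics/{n}0.png",c["image"]); print(n,np.round(c["mtx"],1).tolist(),c["xyz"],c["orientation"])
    np.savez(f"{n}0.npz",**c)
c=eyes.read_camera("wrist");print(c["mtx"],c["hand_eye"])
E
```

```text
pics
{'time': 0.0, 'qpos': [-1.476, 0.287, 1.578, 0.0, 1.279, -0.15], 'dq': [-0.001, -0.001, 0.002, -0.0, -0.002, -0.0], 'joint_efforts': [0.001, -40.598, -29.262, -0.0, 0.006, 0.0], 'eef_pos': [0.164, -0.654, 0.23], 'tcp_rot': [0.993, 0.122, 0.0, -0.001], 'contact_force': [0.031, 0.258, 0.214], 'wrist_torque': [-0.039, 0.021, 0.016], 'opening': 1.0}
scene [[405.2, 0.0, 319.5], [0.0, 405.2, 195.1], [0.0, 0.0, 1.0]] [ 1.13234768 -0.33460175  0.81774142] [ 0.79788833  0.47106694 -0.18833094 -0.32557887]
top [[375.2, 0.0, 312.9], [0.0, 375.2, 201.2], [0.0, 0.0, 1.0]] [ 0.33146992 -0.00699224  0.95166296] [ 0.70684407 -0.69760774  0.08074472 -0.08482453]
[[291.20263968   0.         321.53075917]
 [  0.         291.20263968 199.20664069]
 [  0.           0.           1.        ]] [[ 4.76720489e-05 -9.57585251e-01 -2.88150107e-01  7.38083841e-02]
 [ 9.99999967e-01 -2.73569282e-05  2.56354714e-04 -6.29103096e-04]
 [-2.53364395e-04 -2.88150110e-01  9.57585218e-01 -1.41737668e-01]
 [ 0.00000000e+00  0.00000000e+00  0.00000000e+00  1.00000000e+00]]
```

View pics/top0.png

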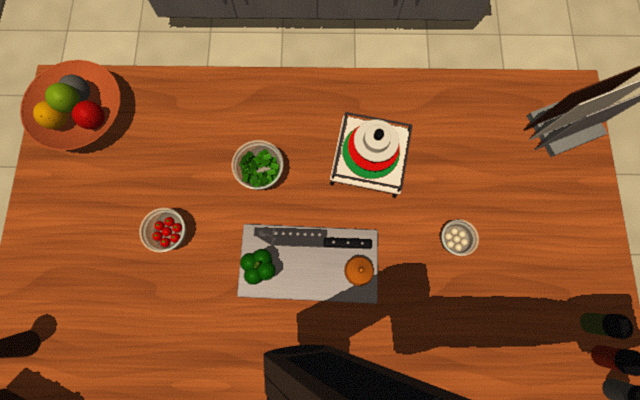

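View pics/scene0.png

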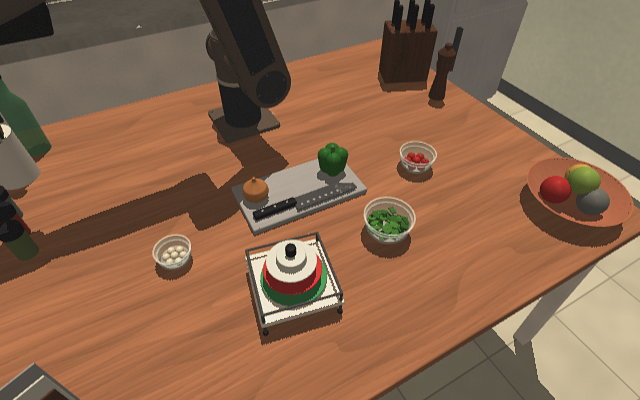

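Top view: the knob is at about (379,134), large bowl (258,165), medium (162,230) and small (460,238). In the scene view the knob is at (290,250). I'll measure rims and knob.

```bash
cat > h.py <<'E'
import numpy as np, cv2
from scipy.spatial.transform import Rotation as R
from plant import ctrl, eyes
def cam(n):
    if n!="wrist":
        c=eyes.read_camera(n); return c["image"],c["mtx"],np.array(c["xyz"]),R.from_quat(c["orientation"]).as_matrix()
    s=ctrl.get_state(); c=eyes.read_camera(n)
    H=c["hand_eye"]; Rt=R.from_quat(s["tcp_rot"]).as_matrix()
    return c["image"],c["mtx"],np.array(s["eef_pos"])+Rt@H[:3,3],Rt@H[:3,:3]
def ray(uv,C,z):
    _,K,p,M=C; d=M@np.linalg.solve(K,[uv[0],uv[1],1]); return p+d*(z-p[2])/d[2]
def proj(X,C):
    _,K,p,M=C; q=K@(M.T@(np.array(X)-p)); return q[:2]/q[2]
def nonwood(img):
    h=cv2.cvtColor(img,cv2.COLOR_BGR2HSV); return ((h[...,1]<110)&(h[...,2]>70)).astype(np.uint8)
def circ(pts,C,z):
    P=np.array([ray(p,C,z)[:2] for p in pts]).astype(np.float32)
    A=np.c_[2*P,np.ones(len(P))]; b=(P**2).sum(1); w=np.ones(len(P),bool)
    for _ in range(4):
        s=np.linalg.lstsq(A[w],b[w],rcond=None)[0]; r=np.sqrt(s[2]+s[0]**2+s[1]**2)
        e=abs(np.hypot(*(P-s[:2]).T)-r); w=e<max(0.0015,1.5*np.median(e))
    return s[:2],r,w.sum()
E
python3 - <<'E'
from h import *
for n,seeds in (("top",[(460,238,26,.045),(162,230,30,.055),(258,165,33,.065)]),("scene",[(172,252,26,.045),(418,156,26,.055),(389,219,33,.065)])):
    C=cam(n); m=nonwood(C[0])
    for u,v,r,z in seeds:
        k=np.zeros_like(m); cv2.circle(k,(u,v),r,1,-1)
        cs,_=cv2.findContours(m*k,cv2.RETR_EXTERNAL,cv2.CHAIN_APPROX_NONE)
        pts=cv2.convexHull(np.vstack([c for c in cs if len(c)>8]))[:,0]
        c,rr,w=circ(pts,C,z); print(n,z,c.round(4),rr.round(4),w,len(pts))
    g=C[0].max(2); u,v=(379,134) if n=="top" else (290,250)
    k=np.zeros_like(g); cv2.circle(k,(u,v),12,255,-1); kk=((g<70)&(k>0))
    ys,xs=np.where(kk); print("knob",xs.mean(),ys.mean(),len(xs),"z.165",ray((xs.mean(),ys.mean()),C,.160).round(4), ray((u,v),C,.160).round(3))
C=cam("top")
for nm,u in (("pepper",(257,265)),("onion",(359,270)),("boardcorner",(238,297)),("bc2",(378,230))): print(nm,ray(u,C,.05 if nm[0]!='b' else .018).round(3))
E
```

```text
top 0.045 [ 0.4628 -0.3561] 0.0443 25 25
top 0.055 [0.4707 0.3625] 0.0546 28 29
top 0.065 [0.6363 0.1389] 0.0641 33 33
knob 378.38271604938274 134.08641975308643 81 z.165 [ 0.6788 -0.1472  0.16  ] [ 0.679 -0.149  0.16 ]
scene 0.045 [ 0.4722 -0.3566] 0.0518 17 24
scene 0.055 [0.4823 0.3553] 0.067 17 22
scene 0.065 [0.6432 0.1335] 0.0734 19 31
knob 290.256 250.264 125 z.165 [ 0.6816 -0.1466  0.16  ] [ 0.681 -0.147  0.16 ]
pepper [0.389 0.13  0.05 ]
onion [ 0.381 -0.112  0.05 ]
boardcorner [0.315 0.178 0.018]
bc2 [ 0.482 -0.164  0.018]
```

Top-view radii match the spec (44/55/64 mm) and the two views agree on the knob to about 3 mm. I'll move above the stack.

Request:
{"op": "send_rows", "data": {"translation": [[0.6, -0.8, -0.2], [0.7, -0.9, -0.2], [0.9, -0.9, -0.2], [1, -1, -0.2], [1, -1, -0.2]], "rotation": [[0, 0, 0.9], [0, 0, 0.95], [0, 0, 0.95], [0, 0, 0], [0, 0, 0]], "grip": [85, 70, 60, 50, 50], "squeeze": 40}}

```text
time: 0.92
eef_pos: [0.2768, -0.5069, 0.2616]
tcp_rot: [1.0, -0.0, 0.0, 0.0]
contact_force: [-0.1, -0.3, 0.4]
opening: 0.58
```

Request:
{"op": "send_rows", "data": {"translation": [[1, -1, 0], [1, -1, 0], [1, -1, 0], [1, -1, 0], [1, -1, 0]], "rotation": [[0, 0, 0], [0, 0, 0], [0, 0, 0], [0, 0, 0], [0, 0, 0]], "grip": [50, 50, 50, 50, 50]}}

```text
time: 1.55
eef_pos: [0.4269, -0.3568, 0.2615]
tcp_rot: [1.0, 0.0, 0.0, 0.0]
contact_force: [0.4, 0.0, -0.1]
opening: 0.581
```

Request:
{"op": "send_rows", "data": {"translation": [[1, -1, 0], [1, -1, 0], [1, -1, 0], [1, -1, 0]], "rotation": [[0, 0, 0], [0, 0, 0], [0, 0, 0], [0, 0, 0]], "grip": [50, 50, 50, 50]}}

```text
time: 2.05
eef_pos: [0.5469, -0.2367, 0.2614]
tcp_rot: [1.0, 0.0, 0.0, 0.0]
contact_force: [1.3, -0.1, -0.9]
opening: 0.589
```

Request:
{"op": "send_rows", "data": {"translation": [[1, -0.8, 0], [1, -0.8, 0], [1, -0.8, 0], [1, -0.6, 0], [0.45, 0, 0]], "rotation": [[0, 0, 0], [0, 0, 0], [0, 0, 0], [0, 0, 0], [0, 0, 0]], "grip": [50, 50, 50, 50, 50]}}

```text
time: 2.68
eef_pos: [0.6805, -0.1463, 0.261]
tcp_rot: [1.0, 0.001, -0.0, -0.0]
contact_force: [0.3, 0.3, -0.7]
opening: 0.585
```

```bash
python3 - <<'E'
from h import *
C=cam("wrist"); print(ctrl.get_state()["eef_pos"],ctrl.get_state()["qpos"]); cv2.imwrite("pics/w1.png",C[0]); print(proj([.68,-.147,.17],C))
E
```

```text
[ 0.68116326 -0.14730203  0.26085625] [-3.58253364e-01  3.14234235e-01  1.48814894e+00 -3.09039529e-05
  1.33859830e+00  1.21065679e+00]
[323.11174647 203.92009006]
```

View pics/w1.png

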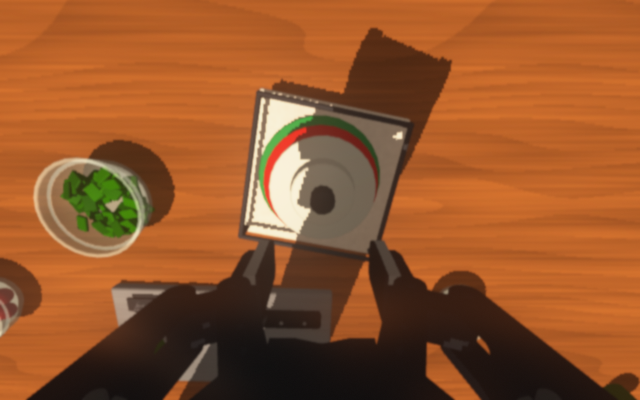

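The view shows the knob at about (322,199), close to the predicted (323,204). I'll refine it numerically.

```bash
cat >> h.py <<'E'
def knob(C,u,v,z,r=22,thr=75):
    g=C[0].max(2); k=np.zeros_like(g); cv2.circle(k,(int(u),int(v)),r,1,-1)
    n,l,st,ce=cv2.connectedComponentsWithStats(((g<thr)&(k>0)).astype(np.uint8))
    i=1+np.argmax(st[1:,4]); return ce[i],st[i],ray(ce[i],C,z)
E
python3 - <<'E'
from h import *
C=cam("wrist"); print(ctrl.get_state()["eef_pos"]); print(knob(C,322,199,.165), proj(ctrl.get_state()["eef_pos"],C))
# red/ white flange circles
h=cv2.cvtColor(C[0],cv2.COLOR_BGR2HSV)
red=((h[...,0]<6)|(h[...,0]>174))&(h[...,1]>170); gr=(abs(h[...,0].astype(int)-65)<20)&(h[...,1]>100)
for m,z in ((red,.094),(gr,.062)):
    m=m.astype(np.uint8); m[:, :200]=0; m[:, 440:]=0; m[:100]=0; m[260:]=0
    cs,_=cv2.findContours(m,0,1); c=max(cs,key=cv2.contourArea)[:,0]
    ctr=c.mean(0); hull=cv2.convexHull(c)[:,0]
    hull=hull[hull[:,1]<190]
    print(circ(hull,C,z))
E
```

```text
[ 0.68003336 -0.14791242  0.26079906]
(array([321.26487524, 200.52399232]), array([310, 187,  23,  28, 521], dtype=int32), array([ 0.68220605, -0.14644546,  0.165     ])) [323.907113   256.13185783]
(array([ 0.67973141, -0.14443206]), np.float64(0.060901935153585114), np.int64(26))
(array([ 0.67876178, -0.14129935]), np.float64(0.07045125557921611), np.int64(16))
```

Request:
{"op": "send_rows", "data": {"translation": [[0.03, 0, 1], [0, 0, 1], [0, 0, 1], [0, 0, 0.5], [0, 0, 0.25]], "rotation": [[0, 0, 0], [0, 0, 0], [0, 0, 0], [0, 0, 0], [0, 0, 0]], "grip": [50, 50, 50, 50, 50]}}

```text
time: 3.4
eef_pos: [0.6797, -0.1484, 0.1482]
tcp_rot: [1.0, -0.0, -0.0, -0.0]
contact_force: [-0.0, -0.3, 0.5]
opening: 0.58
```

Request:
{"op": "send_rows", "data": {"translation": [[0, 0, 0], [0, 0, 0], [0, 0, 0], [0, 0, 0], [0, 0, 0]], "rotation": [[0, 0, 0], [0, 0, 0], [0, 0, 0], [0, 0, 0], [0, 0, 0]], "grip": [30, 20, 15, 15, 15], "squeeze": 40}}

```text
time: 4.03
eef_pos: [0.681, -0.1481, 0.1501]
tcp_rot: [1.0, 0.0, 0.001, 0.001]
contact_force: [-0.4, -0.7, 3.1]
opening: 0.237
```

Request:
{"op": "send_rows", "data": {"translation": [[0, 0, -0.3], [0, 0, -0.6], [0, 0, -0.6], [0, 0, -0.7], [0, 0, -0.8]], "rotation": [[0, 0, 0], [0, 0, 0], [0, 0, 0], [0, 0, 0], [0, 0, 0]], "grip": [15, 15, 15, 15, 15]}}

```text
time: 4.65
eef_pos: [0.6804, -0.1477, 0.2407]
tcp_rot: [1.0, 0.0, 0.0, 0.0]
contact_force: [0.5, 0.1, -1.6]
opening: 0.236
```

```bash
python3 - <<'E'
from h import *
C=cam("wrist"); s=ctrl.get_state();print(s["eef_pos"],s["opening"],s["contact_force"]); cv2.imwrite("pics/w2.png",C[0])
E
```

```text
[ 0.68214252 -0.14830232  0.24562702] 0.23718979717640276 [-0.25613822  0.64259116  1.53613151]
```

View pics/w2.png

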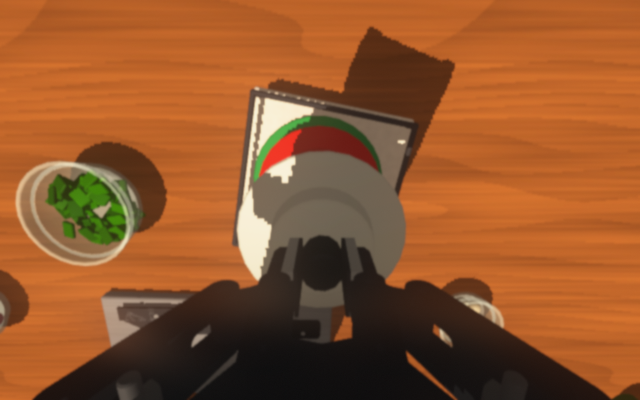

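The small lid is held level. Now over to the onion bowl.

Request:
{"op": "send_rows", "data": {"translation": [[-0.5, 0.5, 0], [-0.9, 0.85, 0], [-0.9, 0.85, 0], [-0.9, 0.85, 0], [-0.9, 0.85, 0]], "rotation": [[0, 0, 0], [0, 0, 0], [0, 0, 0], [0, 0, 0], [0, 0, 0]], "grip": [15, 15, 15, 15, 15]}}

```text
time: 5.32
eef_pos: [0.5548, -0.2658, 0.2372]
tcp_rot: [1.0, -0.0, -0.001, -0.001]
contact_force: [-0.1, 0.1, -0.9]
opening: 0.239
```

Request:
{"op": "send_rows", "data": {"translation": [[-0.9, 0.85, 0], [-0.9, 0.85, 0], [-0.9, 0.85, 0], [-0.47, 0.48, 0], [0, 0, 0]], "rotation": [[0, 0, 0], [0, 0, 0], [0, 0, 0], [0, 0, 0], [0, 0, 0]], "grip": [15, 15, 15, 15, 15]}}

```text
time: 5.95
eef_pos: [0.4611, -0.3564, 0.2381]
tcp_rot: [1.0, -0.001, -0.0, -0.001]
contact_force: [-0.2, 0.5, -1.5]
opening: 0.238
```

```bash
python3 - <<'E'
from h import *
C=cam("wrist"); s=ctrl.get_state();print(s["eef_pos"],s["opening"],s["contact_force"]); cv2.imwrite("pics/w3.png",C[0])
print(proj([.463,-.356,.045],C))
C=cam("scene"); cv2.imwrite("pics/s3.png",C[0][120:320,60:380]); 
E
```

```text
[ 0.46194175 -0.3557177   0.2383356 ] 0.24125918901955756 [-0.44770913  0.21887883 -1.23434693]
[321.92367246 175.42698127]
```

View pics/w3.png

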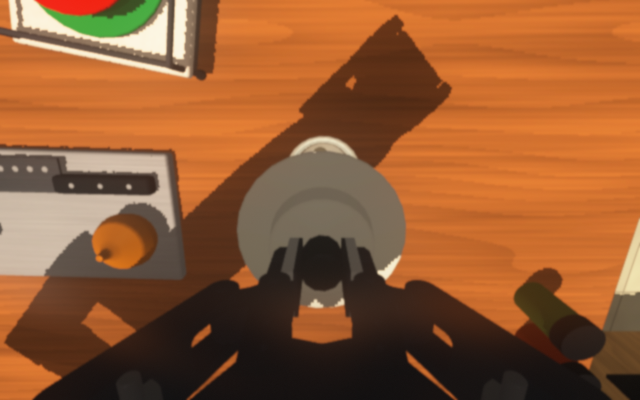

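The onion bowl's rim top is at (322,137), as predicted for a centre at (322,175). Descending.

Request:
{"op": "send_rows", "data": {"translation": [[0.04, 0, 0.7], [0, 0, 1], [0, 0, 1], [0, 0, 1], [0, 0, 0.9]], "rotation": [[0, 0, 0], [0, 0, 0], [0, 0, 0], [0, 0, 0], [0, 0, 0]], "grip": [15, 15, 15, 15, 15]}}

```text
time: 6.68
eef_pos: [0.4645, -0.3544, 0.0996]
tcp_rot: [1.0, 0.001, -0.0, -0.0]
contact_force: [0.3, -0.3, -0.3]
opening: 0.237
```

Request:
{"op": "send_rows", "data": {"translation": [[0, 0, 0.3], [0, 0, 0.2], [0, 0, 0.1], [0, 0, 0.1], [0, 0, 0.1]], "rotation": [[0, 0, 0], [0, 0, 0], [0, 0, 0], [0, 0, 0], [0, 0, 0]], "grip": [15, 15, 15, 15, 15]}}

```text
time: 7.3
eef_pos: [0.4639, -0.3561, 0.0774]
tcp_rot: [1.0, 0.0, 0.0, 0.0]
contact_force: [-0.3, 0.0, -0.8]
opening: 0.238
```

Request:
{"op": "send_rows", "data": {"translation": [[0, 0, 0.1], [0, 0, 0.05], [0, 0, 0], [0, 0, 0]], "rotation": [[0, 0, 0], [0, 0, 0], [0, 0, 0], [0, 0, 0]], "grip": [15, 15, 15, 15]}}

```text
time: 7.8
eef_pos: [0.4639, -0.3562, 0.0738]
tcp_rot: [1.0, 0.0, 0.0, 0.0]
contact_force: [-1.5, 1.9, 5.3]
opening: 0.239
```

```bash
python3 - <<'E'
from h import *
s=ctrl.get_state();print(s["eef_pos"],s["opening"],s["contact_force"])
C=cam("scene"); cv2.imwrite("pics/s4.png",cv2.resize(C[0][180:320,80:280],None,fx=3,fy=3)) 
E
```

```text
[ 0.46392193 -0.35615879  0.07384003] 0.23902553608580618 [-1.53654982  1.9270651   5.32149143]
```

View pics/s4.png

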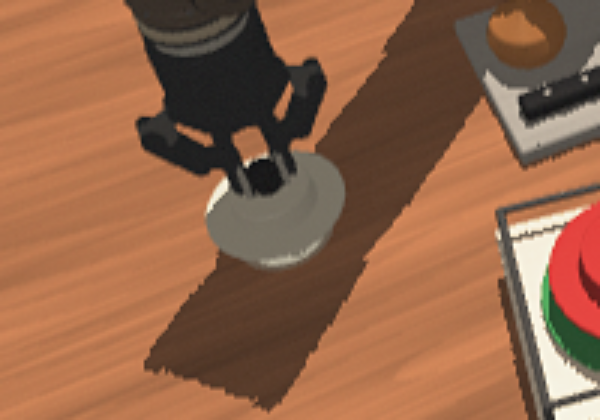

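Contact came at the expected height with the lid on the rim. Releasing and lifting off.

Request:
{"op": "send_rows", "data": {"translation": [[0, 0, 0], [0, 0, 0], [0, 0, 0], [0, 0, -0.3], [0, 0, -0.7]], "rotation": [[0, 0, 0], [0, 0, 0], [0, 0, 0], [0, 0, 0], [0, 0, 0]], "grip": [30, 40, 50, 50, 50]}}

```text
time: 8.48
eef_pos: [0.463, -0.3551, 0.1018]
tcp_rot: [1.0, 0.0, -0.001, -0.001]
contact_force: [0.6, 0.2, 0.3]
opening: 0.587
```

Request:
{"op": "send_rows", "data": {"translation": [[0, 0, -1], [0, 0, -1], [0, 0, -1], [0.9, -0.85, -1], [0.9, -0.85, -0.5]], "rotation": [[0, 0, 0], [0, 0, 0], [0, 0, 0], [0, 0, 0], [0, 0, 0]], "grip": [50, 50, 50, 50, 50]}}

```text
time: 9.1
eef_pos: [0.5187, -0.305, 0.2406]
tcp_rot: [1.0, -0.0, 0.002, 0.001]
contact_force: [1.1, -0.7, -0.7]
opening: 0.588
```

```bash
python3 - <<'E'
from h import *
C=cam("wrist"); s=ctrl.get_state();print(s["eef_pos"],s["opening"],s["contact_force"]); cv2.imwrite("pics/w5.png",C[0]); print(proj([.463,-.356,.09],C))
E
```

```text
[ 0.52189472 -0.30219271  0.2424337 ] 0.5830557481704165 [0.63739275 2.15289804 1.62444522]
[368.53523893 235.9891449 ]
```

View pics/w5.png

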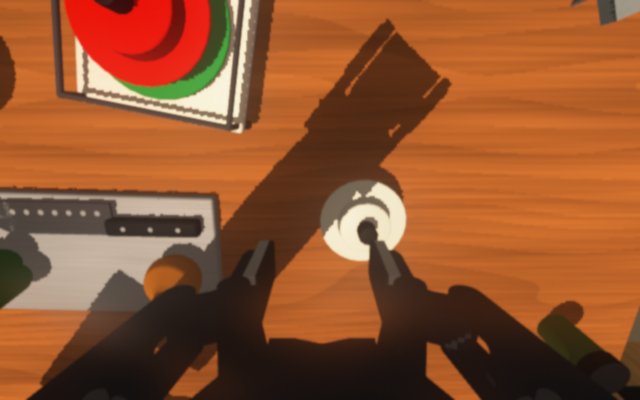

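The small lid sits level on its bowl, knob at (368,232). Next, the medium lid.

Request:
{"op": "send_rows", "data": {"translation": [[0.9, -0.9, 0], [0.9, -0.9, 0], [1, -1, 0], [1, -1, 0], [1, -1, 0]], "rotation": [[0, 0, 0], [0, 0, 0], [0, 0, 0], [0, 0, 0], [0, 0, 0]], "grip": [50, 50, 50, 50, 50]}}

```text
time: 9.78
eef_pos: [0.6623, -0.1597, 0.2378]
tcp_rot: [1.0, 0.0, 0.0, 0.0]
contact_force: [1.5, -0.6, 0.3]
opening: 0.585
```

Request:
{"op": "send_rows", "data": {"translation": [[0.47, -0.45, 0.5], [0, 0, 0.3], [0, 0, 0]], "rotation": [[0, 0, 0], [0, 0, 0], [0, 0, 0]], "grip": [50, 50, 50]}}

```text
time: 10.15
eef_pos: [0.6739, -0.1479, 0.2109]
tcp_rot: [1.0, -0.0, -0.002, -0.0]
contact_force: [0.7, -0.3, 0.8]
opening: 0.586
```

```bash
python3 - <<'E'
from h import *
C=cam("wrist"); s=ctrl.get_state();print(s["eef_pos"],s["tcp_rot"]); 
u=proj([.68,-.145,.134],C); print(u,knob(C,*u,.133))
E
```

```text
[ 0.67430916 -0.14824855  0.21210692] [ 9.99999135e-01 -4.93248782e-04 -1.20044268e-03 -2.15018422e-04]
[318.78200624 200.94008892] (array([318.55573248, 199.8566879 ]), array([306, 185,  26,  30, 628], dtype=int32), array([ 0.6805825 , -0.14481379,  0.133     ]))
```

Request:
{"op": "send_rows", "data": {"translation": [[0.2, -0.1, 0.6], [0, 0, 1], [0, 0, 0.9], [0, 0, 0.4], [0, 0, 0.2]], "rotation": [[0, 0, 0], [0, 0, 0], [0, 0, 0], [0, 0, 0], [0, 0, 0]], "grip": [50, 50, 50, 50, 50]}}

```text
time: 10.82
eef_pos: [0.6814, -0.1444, 0.1195]
tcp_rot: [1.0, 0.0, -0.0, -0.0]
contact_force: [-0.2, -0.2, -0.2]
opening: 0.586
```

Request:
{"op": "send_rows", "data": {"translation": [[0, 0, 0], [0, 0, 0], [0, 0, 0], [0, 0, 0], [0, 0, 0]], "rotation": [[0, 0, 0], [0, 0, 0], [0, 0, 0], [0, 0, 0], [0, 0, 0]], "grip": [30, 20, 15, 15, 15]}}

```text
time: 11.45
eef_pos: [0.6823, -0.1444, 0.1215]
tcp_rot: [1.0, 0.0, 0.001, 0.0]
contact_force: [-0.4, 0.5, 3.1]
opening: 0.235
```

Request:
{"op": "send_rows", "data": {"translation": [[0, 0, -0.3], [0, 0, -0.6], [0, 0, -0.7], [0, 0, -0.8], [0, 0, -1]], "rotation": [[0, 0, 0], [0, 0, 0], [0, 0, 0], [0, 0, 0], [0, 0, 0]], "grip": [15, 15, 15, 15, 15]}}

```text
time: 12.08
eef_pos: [0.6815, -0.1441, 0.2242]
tcp_rot: [1.0, 0.0, 0.0, 0.0]
contact_force: [0.1, 0.0, -0.3]
opening: 0.238
```

Request:
{"op": "send_rows", "data": {"translation": [[-0.2, -0.5, 0], [-0.4, -0.9, 0], [-0.4, -1, 0], [-0.4, -1, 0], [-0.4, -1, 0]], "rotation": [[0, 0, 0], [0, 0, 0], [0, 0, 0], [0, 0, 0], [0, 0, 0]], "grip": [15, 15, 15, 15, 15]}}

```text
time: 12.7
eef_pos: [0.6258, -0.0101, 0.221]
tcp_rot: [1.0, 0.0, -0.001, -0.0]
contact_force: [-0.0, 0.5, -0.5]
opening: 0.237
```

Request:
{"op": "send_rows", "data": {"translation": [[-0.4, -1, 0], [-0.4, -1, 0], [-0.4, -1, 0], [-0.4, -1, 0], [-0.4, -1, 0]], "rotation": [[0, 0, 0], [0, 0, 0], [0, 0, 0], [0, 0, 0], [0, 0, 0]], "grip": [15, 15, 15, 15, 15]}}

```text
time: 13.32
eef_pos: [0.5655, 0.1395, 0.2212]
tcp_rot: [1.0, 0.001, -0.001, -0.0]
contact_force: [-0.4, 0.6, -1.0]
opening: 0.235
```

Request:
{"op": "send_rows", "data": {"translation": [[-0.4, -1, 0], [-0.4, -1, 0], [-0.4, -1, 0], [-0.4, -1, 0], [-0.4, -1, 0]], "rotation": [[0, 0, 0], [0, 0, 0], [0, 0, 0], [0, 0, 0], [0, 0, 0]], "grip": [15, 15, 15, 15, 15]}}

```text
time: 13.95
eef_pos: [0.5053, 0.289, 0.2212]
tcp_rot: [1.0, 0.001, -0.001, 0.0]
contact_force: [0.5, 0.7, -1.8]
opening: 0.235
```

Request:
{"op": "send_rows", "data": {"translation": [[-0.4, -0.9, 0], [-0.4, -0.9, 0], [-0.43, -0.6, 0], [0, 0, 0]], "rotation": [[0, 0, 0], [0, 0, 0], [0, 0, 0], [0, 0, 0]], "grip": [15, 15, 15, 15]}}

```text
time: 14.45
eef_pos: [0.4687, 0.3607, 0.2217]
tcp_rot: [1.0, 0.002, -0.001, 0.0]
contact_force: [-0.6, 0.8, -0.9]
opening: 0.234
```

```bash
python3 - <<'E'
from h import *
C=cam("wrist"); s=ctrl.get_state();print(s["eef_pos"],s["tcp_rot"],s["opening"],s["qpos"]); cv2.imwrite("pics/w6.png",C[0])
print(proj([.4707,.3625,.055],C),proj([.5257,.3625,.055],C))
E
```

```text
[0.46954845 0.3599131  0.22186172] [ 9.99999360e-01  1.01090762e-03 -2.71280141e-04  4.28758610e-04] 0.2355739201269413 [ 4.82814138e-01  1.12951037e-01  1.79591947e+00 -5.38831378e-04
  1.23360034e+00  2.05176714e+00]
[320.3414662  180.40048694] [320.4483469 128.3007116]
```

View pics/w6.png

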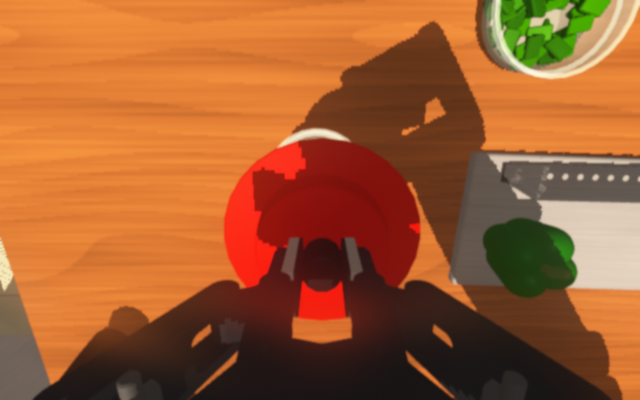

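The tomato bowl's visible rim arc is centred at about (314,128), against the predicted (320,128). I'll measure it.

```bash
python3 - <<'E'
from h import *
C=cam("wrist"); m=nonwood(C[0]); m[:, :240]=0; m[:,400:]=0; m[:105]=0; m[155:]=0
ys,xs=np.where(m); print(xs.min(),xs.max(),ys.min(),ys.max())
up=np.array([(x,np.where(m[:,x])[0][0]) for x in np.unique(xs)]); print(up[::6].tolist())
P=np.array([ray(p,C,.055)[:2] for p in up])
from scipy.optimize import least_squares
f=least_squares(lambda c:np.hypot(*(P-c).T)-.055,[.47,.3625],loss="soft_l1",f_scale=.001); print(f.x,abs(f.fun).mean())
C=cam("top"); print(ctrl.get_state()["eef_pos"])
E
```

```text
280 346 129 146
[[280, 144], [286, 139], [292, 135], [298, 132], [304, 130], [310, 129], [316, 129], [322, 129], [328, 131], [334, 132], [340, 135], [346, 139]]
[0.47071458 0.36611043] 0.00029124586222015647
[0.47050016 0.35918018 0.22217048]
```

Request:
{"op": "send_rows", "data": {"translation": [[0.02, -0.15, 0.6], [0, 0, 1], [0, 0, 1], [0, 0, 1], [0, 0, 0.4]], "rotation": [[0, 0, 0], [0, 0, 0], [0, 0, 0], [0, 0, 0], [0, 0, 0]], "grip": [15, 15, 15, 15, 15]}}

```text
time: 15.22
eef_pos: [0.4696, 0.3629, 0.0987]
tcp_rot: [1.0, -0.0, -0.002, 0.001]
contact_force: [-1.1, -0.2, -1.4]
opening: 0.236
```

Request:
{"op": "send_rows", "data": {"translation": [[0, 0, 0.2], [0, 0, 0.15], [0, 0, 0.1], [0, 0, 0.05], [0, 0, 0]], "rotation": [[0, 0, 0], [0, 0, 0], [0, 0, 0], [0, 0, 0], [0, 0, 0]], "grip": [15, 15, 15, 15, 15]}}

```text
time: 15.85
eef_pos: [0.4712, 0.3644, 0.0877]
tcp_rot: [1.0, 0.0, 0.0, -0.0]
contact_force: [0.1, -0.4, 0.1]
opening: 0.237
```

Request:
{"op": "send_rows", "data": {"translation": [[0, 0, 0.05], [0, 0, 0.05], [0, 0, 0]], "rotation": [[0, 0, 0], [0, 0, 0], [0, 0, 0]], "grip": [15, 15, 15]}}

```text
time: 16.23
eef_pos: [0.4716, 0.3647, 0.0869]
tcp_rot: [1.0, 0.0, 0.0, -0.0]
contact_force: [-2.4, -1.9, 8.4]
opening: 0.238
```

Contact at 87 mm, close to the expected 85.5 mm. Releasing and looking back.

Request:
{"op": "send_rows", "data": {"translation": [[0, 0, 0], [0, 0, 0], [0, 0, 0], [0, 0, -0.3], [0, 0, -0.7]], "rotation": [[0, 0, 0], [0, 0, 0], [0, 0, 0], [0, 0, 0], [0, 0, 0]], "grip": [30, 40, 50, 50, 50]}}

```text
time: 16.85
eef_pos: [0.4703, 0.3638, 0.1137]
tcp_rot: [1.0, 0.0, -0.001, 0.001]
contact_force: [0.2, -0.5, 0.1]
opening: 0.584
```

Request:
{"op": "send_rows", "data": {"translation": [[0, 0, -1], [0, 0, -1], [0, 0, -1], [0.4, 1, -0.3], [0.4, 1, 0]], "rotation": [[0, 0, 0], [0, 0, 0], [0, 0, 0], [0, 0, 0], [0, 0, 0]], "grip": [50, 50, 50, 50, 50]}}

```text
time: 17.48
eef_pos: [0.496, 0.3042, 0.2157]
tcp_rot: [1.0, 0.001, 0.002, -0.001]
contact_force: [0.0, -0.1, -0.2]
opening: 0.587
```

```bash
python3 - <<'E'
from h import *
C=cam("wrist"); s=ctrl.get_state();print(s["eef_pos"]); cv2.imwrite("pics/w7.png",C[0]); print(proj([.471,.365,.10],C))
E
```

```text
[0.49710429 0.30086875 0.21485125]
[257.98230324 221.00724481]
```

View pics/w7.png

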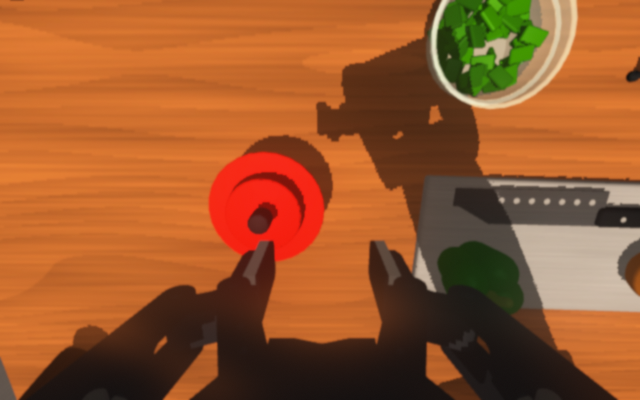

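The red lid is seated, knob at (262,217). Going back for the large lid.

Request:
{"op": "send_rows", "data": {"translation": [[0.4, 0.95, 0], [0.4, 1, 0], [0.4, 1, 0], [0.4, 1, 0], [0.4, 1, 0]], "rotation": [[0, 0, 0], [0, 0, 0], [0, 0, 0], [0, 0, 0], [0, 0, 0]], "grip": [50, 50, 50, 50, 50]}}

```text
time: 18.15
eef_pos: [0.5555, 0.155, 0.2138]
tcp_rot: [1.0, 0.0, 0.0, -0.0]
contact_force: [0.0, -0.3, 0.5]
opening: 0.585
```

Request:
{"op": "send_rows", "data": {"translation": [[0.4, 1, 0], [0.4, 1, 0], [0.4, 1, 0], [0.4, 1, 0], [0.4, 1, 0]], "rotation": [[0, 0, 0], [0, 0, 0], [0, 0, 0], [0, 0, 0], [0, 0, 0]], "grip": [50, 50, 50, 50, 50]}}

```text
time: 18.77
eef_pos: [0.6156, 0.005, 0.2137]
tcp_rot: [1.0, 0.0, 0.0, -0.0]
contact_force: [1.1, 0.1, 0.1]
opening: 0.584
```

Request:
{"op": "send_rows", "data": {"translation": [[0.4, 1, 0], [0.4, 1, 0.2], [0.4, 1, 0.4], [0.4, 1, 0.4], [0.4, 0.8, 0]], "rotation": [[0, 0, 0], [0, 0, 0], [0, 0, 0], [0, 0, 0], [0, 0, 0]], "grip": [50, 50, 50, 50, 50]}}

```text
time: 19.4
eef_pos: [0.6749, -0.1389, 0.1819]
tcp_rot: [1.0, -0.0, -0.001, -0.0]
contact_force: [0.4, 0.6, -0.1]
opening: 0.588
```

```bash
python3 - <<'E'
from h import *
C=cam("wrist"); s=ctrl.get_state();print(s["eef_pos"],s["tcp_rot"]); 
u=proj([.68,-.143,.102],C); print(u,knob(C,*u,.101))
s=ctrl.get_state();print(s["eef_pos"])
E
```

```text
[ 0.67631091 -0.14209327  0.1827363 ] [ 9.99999046e-01 -1.03522979e-03  2.18407448e-04  8.88050253e-04]
[327.57365647 201.21607761] (array([329.95433071, 201.47716535]), array([ 312,  179,   38,   45, 1270], dtype=int32), array([ 0.67947026, -0.14492743,  0.101     ]))
[ 0.67631091 -0.14209327  0.1827363 ]
```

```bash
python3 - <<'E'
from h import *
C=cam("wrist"); print(ctrl.get_state()["eef_pos"])
for t in (45,60,75):
    for r in (22,32): print(t,r,*[np.round(a,4) for a in knob(C,328,200,.101,r,t)])
cv2.imwrite("pics/w8.png",cv2.resize(C[0][100:300,200:460],None,fx=2.5,fy=2.5))
E
```

```text
[ 0.67587893 -0.14039234  0.18312912]
45 22 [322.7475 202.6405] [311 188  25  30 598] [ 0.6799 -0.1426  0.101 ]
45 32 [322.7475 202.6405] [311 188  25  30 598] [ 0.6799 -0.1426  0.101 ]
60 22 [322.6576 202.6218] [309 187  28  32 698] [ 0.6799 -0.1425  0.101 ]
60 32 [322.6576 202.6218] [309 187  28  32 698] [ 0.6799 -0.1425  0.101 ]
75 22 [328.9156 200.5307] [ 308  178   43   45 1434] [ 0.6816 -0.1475  0.101 ]
75 32 [333.6659 201.7348] [ 308  169   53   64 2508] [ 0.6806 -0.1513  0.101 ]
```

View pics/w8.png

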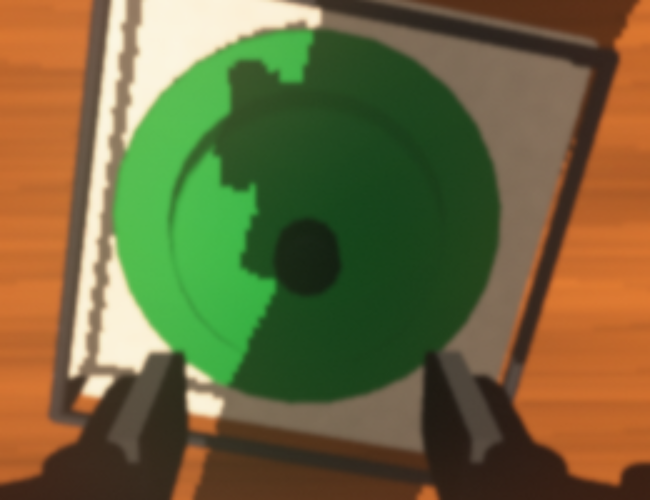

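The large lid is clear in the crop, and its knob is at (0.680, -0.1425); the earlier wider mask was picking up shadow.

Request:
{"op": "send_rows", "data": {"translation": [[0.13, 0.05, 0.6], [0, 0, 1], [0, 0, 0.9], [0, 0, 0.5], [0, 0, 0.2]], "rotation": [[0, 0, 0], [0, 0, 0], [0, 0, 0], [0, 0, 0], [0, 0, 0]], "grip": [50, 50, 50, 50, 50]}}

```text
time: 20.12
eef_pos: [0.6785, -0.1386, 0.0858]
tcp_rot: [1.0, 0.001, -0.001, -0.0]
contact_force: [0.2, 0.4, -0.3]
opening: 0.583
```

Request:
{"op": "send_rows", "data": {"translation": [[0, 0, 0], [0, 0, 0], [0, 0, 0], [0, 0, 0], [0, 0, 0]], "rotation": [[0, 0, 0], [0, 0, 0], [0, 0, 0], [0, 0, 0], [0, 0, 0]], "grip": [30, 20, 15, 15, 15]}}

```text
time: 20.75
eef_pos: [0.68, -0.1399, 0.0886]
tcp_rot: [1.0, 0.0, 0.001, 0.0]
contact_force: [0.3, -0.4, 3.3]
opening: 0.238
```

Request:
{"op": "send_rows", "data": {"translation": [[0, 0, -0.3], [0, 0, -0.6], [0, 0, -0.8], [0, 0, -1], [0, 0, -1]], "rotation": [[0, 0, 0], [0, 0, 0], [0, 0, 0], [0, 0, 0], [0, 0, 0]], "grip": [15, 15, 15, 15, 15]}}

```text
time: 21.38
eef_pos: [0.6791, -0.1396, 0.2002]
tcp_rot: [1.0, 0.0, 0.0, 0.0]
contact_force: [0.8, -0.2, -0.8]
opening: 0.234
```

Request:
{"op": "send_rows", "data": {"translation": [[0, 0, -0.8], [0, 0, -0.4], [0, 0, 0]], "rotation": [[0, 0, 0], [0, 0, 0], [0, 0, 0]], "grip": [15, 15, 15]}}

```text
time: 21.75
eef_pos: [0.6796, -0.1398, 0.2358]
tcp_rot: [1.0, 0.0, 0.001, 0.0]
contact_force: [-0.5, -0.2, -1.8]
opening: 0.238
```

Request:
{"op": "send_rows", "data": {"translation": [[-0.1, -0.5, 0], [-0.15, -0.9, 0], [-0.15, -1, 0], [-0.15, -1, 0], [-0.15, -1, 0]], "rotation": [[0, 0, 0], [0, 0, 0], [0, 0, 0], [0, 0, 0], [0, 0, 0]], "grip": [15, 15, 15, 15, 15]}}

```text
time: 22.38
eef_pos: [0.6569, -0.0045, 0.2332]
tcp_rot: [1.0, 0.001, -0.001, -0.0]
contact_force: [0.6, 0.7, -1.5]
opening: 0.241
```

Request:
{"op": "send_rows", "data": {"translation": [[-0.15, -1, 0], [-0.15, -1, 0], [-0.15, -1, 0], [-0.15, -1, 0], [-0.15, -0.9, 0]], "rotation": [[0, 0, 0], [0, 0, 0], [0, 0, 0], [0, 0, 0], [0, 0, 0]], "grip": [15, 15, 15, 15, 15]}}

```text
time: 23.0
eef_pos: [0.6338, 0.1424, 0.2333]
tcp_rot: [1.0, 0.001, -0.001, -0.0]
contact_force: [0.6, 0.4, -1.1]
opening: 0.238
```

Request:
{"op": "send_rows", "data": {"translation": [[0, 0, 0], [0, 0, 0]], "rotation": [[0, 0, 0], [0, 0, 0]], "grip": [15, 15]}}

```text
time: 23.25
eef_pos: [0.6348, 0.14, 0.2337]
tcp_rot: [1.0, 0.001, -0.001, 0.0]
contact_force: [0.1, -0.1, -2.3]
opening: 0.24
```

```bash
python3 - <<'E'
from h import *
C=cam("wrist"); s=ctrl.get_state();print(s["eef_pos"],s["opening"]); cv2.imwrite("pics/w9.png",C[0])
m=nonwood(C[0]); m[:, :250]=0; m[:,390:]=0; m[:90]=0; m[150:]=0
print(proj([.7013,.139,.065],C))
ys,xs=np.where(m); up=np.array([(x,np.where(m[:,x])[0][0]) for x in np.unique(xs)]); print(up[::6].tolist())
P=np.array([ray(p,C,.065)[:2] for p in up])
from scipy.optimize import least_squares
f=least_squares(lambda c:np.hypot(*(P-c).T)-.065,[.636,.14],loss="soft_l1",f_scale=.001); print(f.x,abs(f.fun).mean())
E
```

```text
[0.63513023 0.13937628 0.23388868] 0.24161990773072603
[323.13832256 118.72954977]
[]Traceback (most recent call last):
  File "<stdin>", line 8, in <module>
    return func(*args, **kwargs)
    vector_fun = VectorFunction(
        fun_wrapped,
    ...<6 lines>...
        workers=workers
    )
    self._update_fun()
    ~~~~~~~~~~~~~~~~^^
    self.f = self.fun_wrapped(xp_copy(self.x))
             ~~~~~~~~~~~~~~~~^^^^^^^^^^^^^^^^^
    return np.atleast_1d(self.fun(x))
                         ~~~~~~~~^^^
    return self.f(x, *self.args, **self.kwargs)
           ~~~~~~^^^^^^^^^^^^^^^^^^^^^^^^^^^^^^
  File "<stdin>", line 8, in <lambda>
ValueError: operands could not be broadcast together with shapes (0,) (2,)
```

View pics/w9.png

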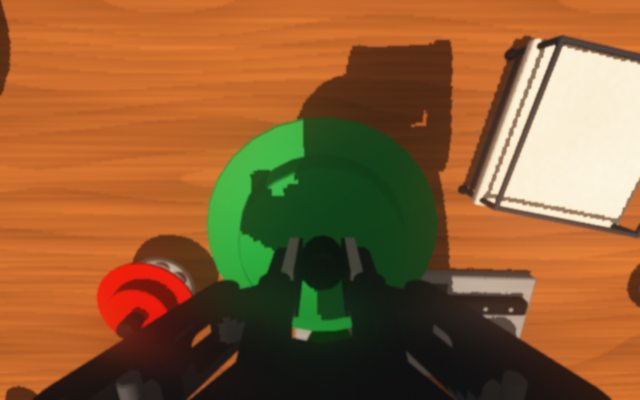

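The bowl is hidden under the lid; the rim prediction at (323,119) is just behind the lid edge at 117. I'll use the earlier still wrist image w1 as a second measurement of this bowl.

```bash
python3 - <<'E'
from h import *
c=eyes.read_camera("wrist"); H=c["hand_eye"]; Rt=np.diag([1.,-1,-1])
from scipy.optimize import least_squares
for f,p,box in (("w1",[.6805,-.1475,.2608],(25,140,120,265)),("w7",[.4965,.302,.215],(420,0,590,112))):
    im=cv2.imread(f"pics/{f}.png"); C=(im,c["mtx"],np.array(p)+Rt@H[:3,3],Rt@H[:3,:3])
    m=nonwood(im); k=np.zeros_like(m); x0,y0,x1,y1=box; k[y0:y1,x0:x1]=1
    cs,_=cv2.findContours(m*k,0,1); pts=cv2.convexHull(np.vstack(cs))[:,0]
    pts=pts[(pts[:,0]<x1-2)&(pts[:,1]>2)&(pts[:,1]<y1-2)]
    if f=="w7": pts=pts[pts[:,1]>20]
    P=np.array([ray(q,C,.065)[:2] for q in pts])
    r=least_squares(lambda q:np.hypot(*(P-q).T)-.065,[.636,.14],loss="soft_l1",f_scale=.001); print(f,r.x,abs(r.fun).mean(),len(P))
E
```

```text
w1 [0.64012211 0.13675869] 0.0012053619367473614 30
w7 [0.63778574 0.1424926 ] 0.0008510770478091483 35
```

Request:
{"op": "send_rows", "data": {"translation": [[0.08, 0, 0.6], [0, 0, 1], [0, 0, 1], [0, 0, 1], [0, 0, 0.4]], "rotation": [[0, 0, 0], [0, 0, 0], [0, 0, 0], [0, 0, 0], [0, 0, 0]], "grip": [15, 15, 15, 15, 15]}}

```text
time: 23.98
eef_pos: [0.6361, 0.1385, 0.1104]
tcp_rot: [1.0, -0.0, -0.003, 0.0]
contact_force: [-1.0, 0.5, -0.7]
opening: 0.238
```

Request:
{"op": "send_rows", "data": {"translation": [[0, 0, 0.2], [0, 0, 0.15], [0, 0, 0.1], [0, 0, 0.05], [0, 0, 0]], "rotation": [[0, 0, 0], [0, 0, 0], [0, 0, 0], [0, 0, 0], [0, 0, 0]], "grip": [15, 15, 15, 15, 15]}}

```text
time: 24.6
eef_pos: [0.6381, 0.1394, 0.0997]
tcp_rot: [1.0, 0.0, 0.0, -0.0]
contact_force: [-0.5, -0.4, -1.9]
opening: 0.237
```

Request:
{"op": "send_rows", "data": {"translation": [[0, 0, 0.05], [0, 0, 0.03], [0, 0, 0]], "rotation": [[0, 0, 0], [0, 0, 0], [0, 0, 0]], "grip": [15, 15, 15]}}

```text
time: 24.98
eef_pos: [0.6379, 0.1393, 0.0968]
tcp_rot: [1.0, 0.0, -0.0, -0.0]
contact_force: [-0.8, 0.6, -1.0]
opening: 0.238
```

Request:
{"op": "send_rows", "data": {"translation": [[0, 0, 0.05], [0, 0, 0.03], [0, 0, 0]], "rotation": [[0, 0, 0], [0, 0, 0], [0, 0, 0]], "grip": [15, 15, 15]}}

```text
time: 25.35
eef_pos: [0.6382, 0.1394, 0.0956]
tcp_rot: [1.0, 0.0, 0.0, 0.0]
contact_force: [-2.3, -0.2, 4.5]
opening: 0.237
```

Contact at the seat height. Releasing and retreating up and back for the last check.

Request:
{"op": "send_rows", "data": {"translation": [[0, 0, 0], [0, 0, 0], [0, 0, 0], [0, 0, -0.3], [0, 0, -0.7]], "rotation": [[0, 0, 0], [0, 0, 0], [0, 0, 0], [0, 0, 0], [0, 0, 0]], "grip": [30, 40, 50, 50, 50]}}

```text
time: 25.98
eef_pos: [0.6372, 0.1393, 0.1243]
tcp_rot: [1.0, 0.0, -0.001, 0.0]
contact_force: [-0.4, -0.1, 0.3]
opening: 0.585
```

Request:
{"op": "send_rows", "data": {"translation": [[0, 0, -1], [0, 0, -1], [0, 0.2, -1], [-0.6, 1, -0.5], [-0.6, 1, -0.5]], "rotation": [[0, 0, 0], [0, 0, 0], [0, 0, 0], [0, 0, 0], [0, 0, 0]], "grip": [50, 50, 50, 50, 50]}}

```text
time: 26.6
eef_pos: [0.6021, 0.0728, 0.2476]
tcp_rot: [1.0, 0.001, 0.002, 0.0]
contact_force: [-0.8, -0.1, -0.0]
opening: 0.588
```

Request:
{"op": "send_rows", "data": {"translation": [[-0.6, 1, 0], [-0.6, 1, 0], [-0.6, 1, 0], [0, 0, 0], [0, 0, 0]], "rotation": [[0, 0, 0], [0, 0, 0], [0, 0, 0], [0, 0, 0], [0, 0, 0]], "grip": [50, 50, 50, 50, 50]}}

```text
time: 27.22
eef_pos: [0.5486, -0.0165, 0.246]
tcp_rot: [1.0, 0.0, 0.001, 0.0]
contact_force: [0.7, 0.9, 0.1]
opening: 0.586
```

```bash
python3 - <<'E'
from h import *
print(ctrl.get_state()["eef_pos"])
for n in ("scene","top"):
    C=cam(n); cv2.imwrite(f"pics/{n}9.png",C[0])
    for b,x in (("s",[.463,-.356,.089]),("m",[.471,.365,.099]),("l",[.638,.1395,.109])):
        u=proj(x,C); k=knob(C,*u,x[2],10,70); print(n,b,u.round(1),k[0].round(1),k[1][4],k[2].round(4))
E
```

```text
[ 0.54857996 -0.01648659  0.24599796]
scene s [166.5 236.6] [167.8 238.6] 102 [ 0.4705 -0.3549  0.089 ]
scene m [419.8 140.5] [418.8 142.2] 69 [0.4758 0.3576 0.099 ]
scene l [390.6 203.4] [389.7 205.9] 105 [0.6436 0.133  0.109 ]
top s [466.3 234.5] [465.3 235. ] 79 [ 0.4618 -0.3536  0.089 ]
top m [153.9 226.4] [156.1 228. ] 86 [0.4672 0.3593 0.099 ]
top l [254.6 157.5] [255.3 159.1] 75 [0.6339 0.1374 0.109 ]
```

View pics/scene9.png

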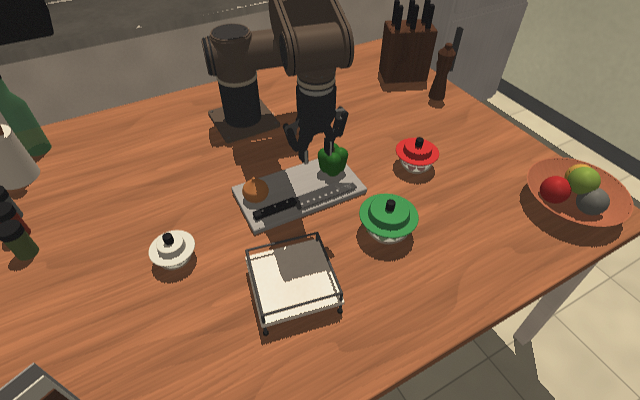

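View pics/top9.png

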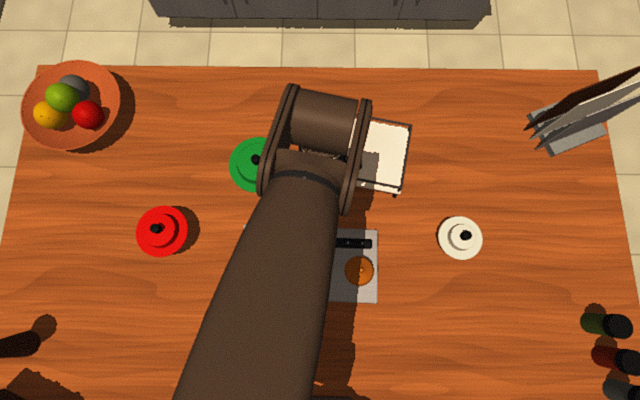

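All three lids sit on their bowls, and the knobs in the top view are within 5 mm of the bowl centres (white (465,235), red (156,228), green (255,159)). The bystanders look unmoved. Handing in.

```bash
python3 -c "
from plant import ticket
print(ticket.sign_off())"
```

```text
the job is handed in; nothing more can be done
None
```

All three lids are on their bowls and the job is handed in, at about 27 s of the 106 s allowed. I lifted each lid by its knob straight up over the rail and lowered it until the wrist felt light contact. I released it only then.

- **Seating height:** contact came within about 1.5 mm of the calculated seated height on every bowl, at 4–8 N.
- **Lid position:** the top view puts the knobs about 3 mm (small), 5 mm (medium) and 3 mm (large) from the bowl rims measured at the start. The limit is 12 mm.
- **Level and bystanders:** in the final pictures the lids look level and the bowls look unmoved. The knife, onion and pepper also look undisturbed. I judged this by eye and did not measure it. The arm hid part of the board in the last top view, and the scene view showed it.
- **Disagreements:**
  - The scene camera placed the knobs 6–10 mm from the top camera's positions. Its rim fits at the start were also poor (radii 7–12 mm too large), so I did not rely on it for lid positions.
  - The top and wrist cameras differed by up to about 4 mm on bowl positions, within the 8 mm play.

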